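# Wind up a spring balancer and lock it with its pin

## Task

Wind the spring of the tool balancer: turn the T-bar key on its top clockwise, as many partial turns as it takes, until it comes up firm against its stop. Then take the orange-headed lock pin from its holder and stand it, fully home, through the hole of the key's yellow lug into the lock bore below, and let go. Leave the carton, the tin and the screwdriver where they are.

Things in the scene. Friction and masses are not known exactly. Their poses are not given: they have to be found in the camera images.
- balancer: Spring tool balancer fixed flat on the bench: blue drum 150 mm across, top at 48 mm, on a dark 160 mm foot plate. Origin: centre of its underside, on the key's vertical axis. At its -x side, 46 mm from the axis, stands an aluminium lock boss (34 x 34 mm, top at 76 mm) with the lock bore; at its +x side a tall column.
- column_top (a point): Top of the dark square column (18 mm wide, a hanging eye on top, 200 mm high in all) that stands at the balancer's +x side, 92 mm from the key's axis. A gripper that swings round that side at the height of the key runs into it.
- key (a joint): Angle (rad) wound onto the key; grows as the key turns clockwise seen from above. 0: run down; 4.20: fully wound, against a firm stop. Starts partly wound. The spring pulls back, but a brake holds the key where it is left; turning takes 0.3 to 0.4 N m. In the balancer's frame the lug points at angle pi + 4.20 - joint, the bar's red end at pi/2 + 4.20 - joint, anticlockwise from +x.
- key_red_end (a point): Middle of the end face of the red end of the key's T-bar (other end black). The steel bar is 104 mm long, 14 mm wide, 100 to 116 mm above the bench, and crosses the key's axis at its middle, on a hub 36 mm across; this point is 52 mm from the axis, 108 mm high. Frame: y along the bar to the red end, -x along the lug, z up.
- lug_hole (a point): Centre of the 16 mm hole through the key's yellow lug, at its upper face, 84 mm above the bench, 46 mm from the key's axis. The lug is 6 mm thick, 34 mm wide, reaches 63 mm from the axis, at right angles to the T-bar and below it. Fully wound, the hole stands right over the lock bore and the bar lies along the balancer's y.
- lock_bore (a point): Centre of the mouth of the lock bore in the aluminium boss, 76 mm above the bench; 15 mm wide, 25 mm deep, flat bottom. The lug passes 2 mm above the boss.
- pin: Loose lock pin standing upright in its holder: steel shank 12 mm across, 55 mm long with a bevelled foot, and above it a round orange head 18 mm across, 30 mm high; 85 mm long in all, 80 g. Origin: centre of the foot's end; z along the pin to the head. Fully home in the lock bore the foot is 25 mm below the bore's mouth, 51 mm above the bench.
- pin_holder: Black block fixed on the bench, 56 x 56 x 30 mm, with a bore 15 mm wide and 25 mm deep in the middle of its top, where the pin stands with its foot 5 mm above the bench. Origin: centre of its underside. It may be at either side of the balancer.
- carton: Loose blue carton with a pale band, 80 x 70 x 55 mm; bystander. Origin: centre of its underside.
- tin: Loose tin with a blue label, 72 mm across, 110 mm high; bystander. Origin: centre of its underside.
- screwdriver: Loose screwdriver lying on the bench beyond the balancer; bystander.
There are look-alikes about, which are no part of the job. Of the things that look like the balancer, the larger one is meant.

How it is judged:
On the way, in this order (a step that is already met when the one before it is completed fails the run):
1. the key is fully wound, against its stop (value of joint key above 4.12 rad), for 0.2 s.
2. the pin stands fully home in the lock bore (z of pin in the frame of lock_bore below -0.021 m and horizontal distance between pin and lock_bore below 0.005 m), for 0.2 s.
At the end, for the whole second after the job is handed in: The key is wound to within 0.08 rad of its stop (joint above 4.12), and the pin stands at rest and upright (within 0.14 rad) in the lock bore, foot at least 21 mm below the mouth and within 5 mm of the bore's centre (all of step 2 and value of joint key above 4.12 rad and angle between pin's own z axis and vertical below 0.14 rad and linear speed of pin below 0.02 m/s); the robot touches nothing.
It fails at once if the carton is displaced by more than 30 mm (distance of carton from where it was at the start of the episode above 0.03 m).
It fails at once if the tin is displaced by more than 30 mm (distance of tin from where it was at the start of the episode above 0.03 m).
It fails at once if the screwdriver is displaced by more than 30 mm (distance of screwdriver from where it was at the start of the episode above 0.03 m).
It also fails if it takes over 72 s, if anything falls off the work surface, if the arm or the gripper's body presses on something with over 40 N, if the wrist force passes 120 N, or if a joint passes its speed limit or range.

## Robot

A 7-joint arm with a two-finger parallel gripper is mounted at the origin on the work surface. World frame = base frame: x ahead of the robot, y to its left, z up, the work surface at z = 0. Lengths are in m, angles in rad, forces in N, time in s.
With the tool pointing down it reaches from about 0.425 to 0.8 m from the base axis. Payload 8.3 kg.
Tool frame: the origin (TCP) lies at the very end of the fingers, on their centre line; the grasp point (between the pads) lies 19 mm behind it (manip.grip_point_offset is the distance from the TCP to the grasp point, in m); z points along the fingers, y is the line along which they close (so a half turn about z gives the same grasp; the last joint's range is limited). The gripper opens to 85 mm and grips with 20 to 120 N. Pads are 22 mm wide; open, the fingers measure 114 mm over their backs; the gripper's body (76 mm by 85 mm) begins 54 mm behind the grasp point. The pads swing forward as they close: fully open they stand 13 mm farther back than shut.
Start: joints at [1.067, 0.383, 0.016, 1.37, -0.006, 1.388, -0.046], TCP at [0.267, -0.565, 0.231] pointing down, gripper open.
Joint ranges: [-2.95, 2.95], [-0.25, 2.06], [-1.52, 1.56], [0.18, 2.33], [-1.44, 4.58], [0.02, 2.06], [-3.01, 3.01]. Speed limits (rad/s): [2.39, 2.39, 3.01, 3.01, 3.14, 3.14, 3.14].

## Interface

Orientations are given as a unit quaternion [w, x, y, z].
In Python, from workcell import manip gives the robot as it stands.
- The arm moves only by the tool play_rows, never from a script. Its argument "motion" is text: rows parted by semicolons, each of 7 numbers parted by spaces: the shift along the world's x, y, z scaled (see below), then the turn, a rotation vector about the world's x, y, z scaled (see below), then the closure, from -1 (fully open) to 1 (shut). In form: tx ty tz rx ry rz grip; .... A call has 1 to 10 rows; each row shifts and turns the commanded pose from where the row before left it; what a row does not reach is not made up. The controller multiplies each number of a shift by 4 cm and each number of a turn by 0.1 rad. A row lasts 1/8 s, in which the tool goes at most 62.5 mm and 10.7 degrees, less where a joint would pass 70% of its speed; a pose out of reach is approached as far as the arm can. A call with a number of a shift or a turn outside -1 to 1 is refused whole. A call with a gripper value outside its range is refused whole. The fingers move at their own pace and stop on an object; the grip force is fixed at half the most. Time passes only in rows, so rows that do not move let the fingers close. It gives the time, the measured TCP pose, the force, the opening and the grip force at its end, in the units of the state.
- manip.get_state(): the state, without advancing time (a new reading comes with each control period).
- manip.camera(name): name is "scene" or "side" or "wrist"; returns (picture, depth): 384x512x3 uint8, red, green, blue; 384x512 float32, m along the optical axis (not along the pixel's ray), 0 where there is no reading.
- manip.camera_model(name): a dict with "vertical_fov" (degrees; the focal length in pixels is half the picture's height over the tangent of half this angle, whatever the lens; pixels are square), "cx", "cy" (the principal point, pixels), "R" (3x3) and "t" (3): a world point X has camera coordinates R X + t. Camera axes: x right, y down, z forward; pixel columns grow to the right and rows downward; lengths in m; the calibration is good to about 2 mm. The wrist camera is an equidistant fisheye: a pixel r from the principal point sees the ray r / f radians off the axis. A picture is of the moment at which its call begins: read the wrist's pose just before it. camera_model takes no time and is no camera call; for the wrist camera it gives the pose at the moment of the call.
- manip.job_done(): hands the job in; it is judged then, once.
The state is a dict: "clock": time; "joints": joint angles; "qd": joint speeds; "joint_torque": joint torques, N m; "tool_pos": TCP position; "eef_rot": TCP orientation; "contact_force": force on the tool from outside, world axes, zero at the start; "wrist_torque": the same for the moment, N m; "grip_width": finger opening in m; "finger_force": force on a finger pad.
Only numpy, scipy, OpenCV 4.12 (cv2) and the standard library are available. Lean on these libraries where they do the work, as an engineer would, in place of code of your own. Each camera call takes 0.05 s, during which the arm holds its last target. There are 200 camera calls.

## Working session

There is one attempt and no reset: what is moved stays moved. The work goes in short steps, Python scripts to look and compute and a tool call to move; the robot and the scene stay as the last step left them, time stands still between calls to the robot, and variables do not carry over. Pictures are saved under pics/ and viewed, at most 12 in all, crops included, and the job is handed in when it is done.

Besides the shell and the picture viewer there is one more tool, called after "Request:" as name(argument=value, ...), one argument or row to a line, values as JSON. play_rows: Moves the arm, as the interface text tells. Shifts and turns lie within -1 to 1; 1 stands for 4 cm of shift or 0.1 rad of turn. Its arguments: {"type":"object","properties":{"motion":{"type":"string"}},"required":["motion"]}

```bash
mkdir -p pics; ls; python3 - <<'E'
from workcell import manip
import cv2,numpy as np
s=manip.get_state();print(s)
for n in("scene","side"):
    p,d=manip.camera(n);np.savez(f'pics/{n}0.npz',p=p,d=d);cv2.imwrite(f'pics/{n}0.png',p[:,:,::-1]);m=manip.camera_model(n);print(n,m)
a=cv2.imread('pics/scene0.png');b=cv2.imread('pics/side0.png')
cv2.imwrite('pics/s0.png',cv2.resize(a,(800,600),interpolation=cv2.INTER_CUBIC));cv2.imwrite('pics/d0.png',cv2.resize(b,(800,600),interpolation=cv2.INTER_CUBIC))
E
```

```text
pics
{'clock': 0.0, 'joints': array([ 1.06710157,  0.38427014,  0.01639894,  1.37117386, -0.00630089,
        1.38819264, -0.04652629]), 'qd': array([ 0.00039035,  0.00080161,  0.00094252,  0.00064502, -0.00038474,
        0.00034273,  0.00162932]), 'joint_torque': array([ 3.97271433e-04, -6.27592134e+01,  8.44392199e-01, -3.71828878e+01,
        1.65282033e-02,  1.40853072e-02, -1.06415382e-05]), 'tool_pos': array([ 0.26646338, -0.56478873,  0.23025021]), 'eef_rot': array([-9.67677095e-04,  9.75808635e-01,  2.18624137e-01, -2.40568688e-04]), 'contact_force': array([ 0.45326031, -0.19278063, -0.57106071]), 'wrist_torque': array([-0.05686487, -0.0373948 , -0.01129189]), 'finger_force': 0.0, 'grip_width': 0.0855798552350485}
scene {'vertical_fov': 47.30633899340091, 'cx': 254.5899638299238, 'cy': 187.71039766645856, 'R': array([[-0.86941923,  0.49406919, -0.00241549],
       [ 0.38918914,  0.68183245, -0.61938383],
       [-0.30437151, -0.5394443 , -0.7850846 ]]), 't': array([ 0.51028294, -0.14181702,  1.36447168])}
side {'vertical_fov': 53.2046967297278, 'cx': 254.02538901684997, 'cy': 192.85513296831243, 'R': array([[-0.93351961, -0.35850358, -0.00403913],
       [-0.2650877 ,  0.69776843, -0.66546805],
       [ 0.24139106, -0.62015675, -0.74641541]]), 't': array([0.5723528 , 0.23403316, 0.95943008])}
```

View pics/s0.png

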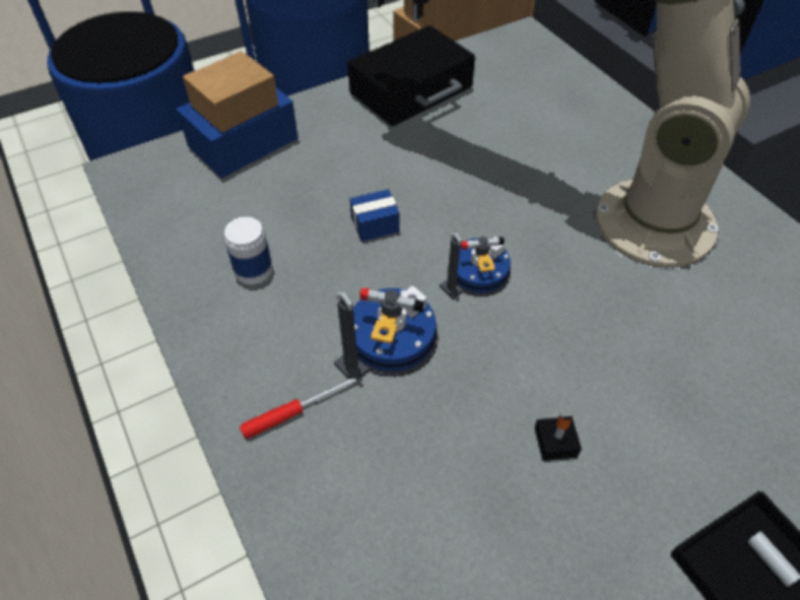

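View pics/d0.png

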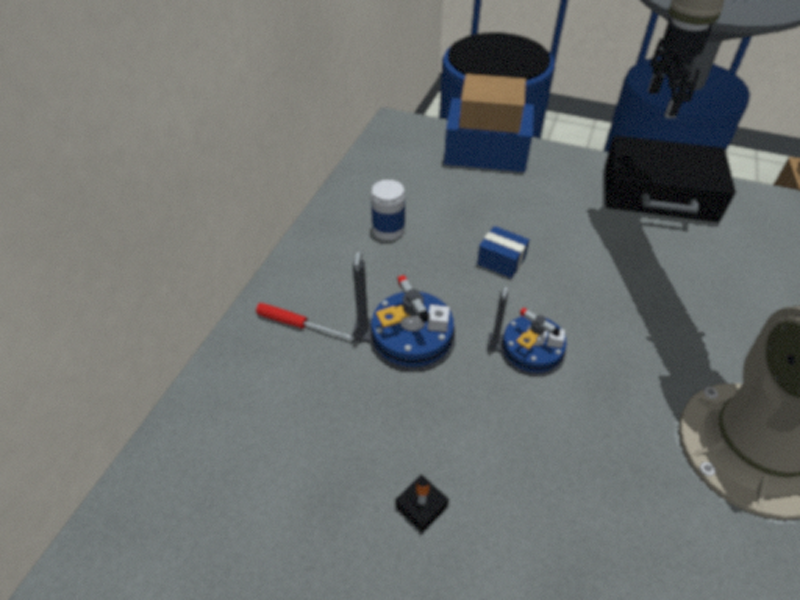

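Scene view (800×600): larger balancer at (393,325), its column at (347,300), red end (364,293), yellow lug (386,328), boss (413,296). The look-alike is the smaller balancer at (483,262). Pin and holder at (560,435), tin (248,250), carton (375,213), screwdriver (300,410). I choose the larger balancer. In the side view it is at (412,325), with its red end at (402,281), lug (390,316), boss (438,316) and the pin at (422,490).

```bash
cat > h.py <<'E'
import numpy as np,cv2
from workcell import manip
def f(m): return 192/np.tan(np.radians(m['vertical_fov'])/2)
def ray(m,u,v,fish=False):
    x=np.array([(u-m['cx']),(v-m['cy'])])/f(m)
    if fish:
        r=np.hypot(*x); d=np.array([*(x/max(r,1e-9)*np.sin(r)),np.cos(r)])
    else: d=np.array([*x,1.])
    R=np.array(m['R']);return -R.T@m['t'],R.T@d
def plane(m,u,v,z,fish=False):
    c,d=ray(m,u,v,fish);return c+d*(z-c[2])/d[2]
def tri(r1,r2):
    (a,d),(b,e)=r1,r2;A=np.c_[d,-e];s=np.linalg.lstsq(A,b-a,rcond=None)[0]
    p,q=a+s[0]*d,b+s[1]*e;return (p+q)/2,np.linalg.norm(p-q)
def cloud(m,d):
    v,u=np.mgrid[:384,:512];X=np.stack([(u-m['cx'])/f(m)*d,(v-m['cy'])/f(m)*d,d],-1)
    return (X-m['t'])@np.array(m['R'])
def masks(p):
    h=cv2.cvtColor(p,cv2.COLOR_RGB2HSV);H,S,V=[h[...,i].astype(int) for i in range(3)]
    return dict(red=((H<4)|(H>174))&(S>150)&(V>90),orange=(H>=4)&(H<14)&(S>140)&(V>70),yellow=(H>=15)&(H<32)&(S>130)&(V>110),blue=(H>100)&(H<128)&(S>140)&(V>40),pale=(S<40)&(V>150),dark=(V<45))
E
python3 - <<'E'
from h import *
box={'scene':{'big':(212,175,285,245),'pin':(335,255,380,300)},'side':{'big':(220,150,300,240),'pin':(245,295,295,345)}}
for n in box:
    z=np.load(f'pics/{n}0.npz');p,d=z['p'],z['d'];m=manip.camera_model(n);X=cloud(m,d);M=masks(p)
    for b,(x0,y0,x1,y1) in box[n].items():
        w=np.zeros(d.shape,bool);w[y0:y1,x0:x1]=1
        for k,mm in M.items():
            q=mm&w
            if q.sum()<8: continue
            nl,lab,st,c=cv2.connectedComponentsWithStats(q.astype(np.uint8))
            for i in range(1,nl):
                if st[i,4]<8: continue
                P=X[(lab==i)&(d>0)];print(n,b,k,st[i],c[i].round(1),np.median(P,0).round(3),P.min(0).round(3),P.max(0).round(3))
a=cv2.imread('pics/scene0.png')[170:250,205:295];b=cv2.imread('pics/side0.png')[150:240,220:300]
cv2.imwrite('pics/c1.png',np.hstack([cv2.resize(a,(400,400),interpolation=2),cv2.resize(b,(400,400),interpolation=2)]))
E
```

```text
scene big red [231 185   4   6  23] [232.6 187.6] [ 0.625 -0.044  0.115] [ 0.619 -0.051  0.107] [ 0.63  -0.041  0.12 ]
scene big yellow [238 201  16  18 179] [246.1 210.1] [0.618 0.012 0.084] [ 0.596 -0.012  0.078] [0.644 0.039 0.09 ]
scene big blue [ 226  193   53   41 1158] [251.  214.6] [0.608 0.017 0.048] [ 0.519 -0.08   0.029] [0.671 0.058 0.147]
scene big blue [230 227  43  10  81] [250.5 233.5] [0.627 0.047 0.017] [ 0.564 -0.     0.011] [0.661 0.059 0.024]
scene big pale [255 182  18  13 134] [262.9 188.4] [ 0.541 -0.029  0.077] [ 0.492 -0.102 -0.002] [0.583 0.014 0.119]
scene big pale [236 185  10   6  39] [240.4 187.8] [ 0.608 -0.034  0.116] [ 0.567 -0.125  0.002] [ 0.619 -0.023  0.119]
scene big pale [216 187   9   8  28] [220.9 190. ] [0.679 0.009 0.198] [ 0.675 -0.008  0.192] [0.684 0.019 0.204]
scene big pale [257 198   3   4  10] [258.2 199.5] [ 0.572 -0.008  0.071] [ 0.562 -0.021  0.057] [ 0.575 -0.004  0.074]
scene big pale [219 243   8   2  12] [222.8 243.6] [0.698 0.033 0.014] [ 0.691  0.021 -0.001] [0.705 0.035 0.017]
scene big dark [265 193   6   6  27] [267.6 195
[... 1647 characters left out ...]
0.084] [0.683 0.012 0.156]
side big dark [260 196   4   4   9] [261.3 197.9] [ 0.593 -0.002  0.093] [ 0.588 -0.004  0.089] [0.597 0.001 0.098]
side big dark [230 198   5  11  29] [232.1 203.3] [0.675 0.01  0.048] [0.669 0.007 0.024] [0.681 0.014 0.073]
side big dark [269 200   5   6  20] [271.  202.2] [0.557 0.019 0.114] [0.552 0.015 0.104] [0.564 0.024 0.118]
side big dark [238 216  51  16  91] [261.2 226. ] [0.574 0.045 0.027] [ 0.514 -0.009  0.008] [0.655 0.059 0.033]
side pin orange [267 311   8   6  40] [270.2 313.3] [0.464 0.289 0.075] [0.457 0.276 0.029] [0.475 0.291 0.091]
side pin dark [254 305  32  36 563] [269.2 323.4] [0.462 0.294 0.03 ] [ 0.431  0.25  -0.003] [0.5   0.318 0.085]
```

View pics/c1.png

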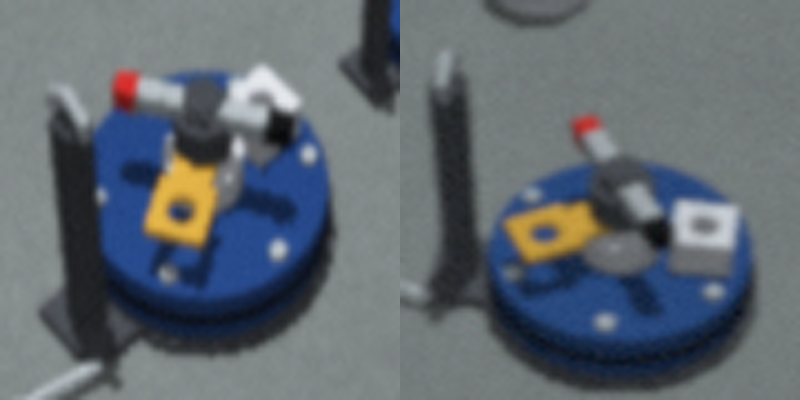

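Request:
play_rows(
  motion="0.4 0.67 0.15 0 0 0.96 -1;0.4 0.67 0.15 0 0 0.96 -1;0.4 0.67 0.15 0 0 0.96 -1;0.4 0.67 0.15 0 0 0.96 -1;0.4 0.67 0.15 0 0 0.96 -1;0.4 0.67 0.15 0 0 0.96 -1;0.4 0.67 0.15 0 0 0.96 -1;0.4 0.67 0.15 0 0 0.96 -1;0.4 0.67 0.15 0 0 0.96 -1;0.4 0.67 0.15 0 0 0.96 -1",
)

```text
clock: 1.35
tool_pos: [0.4277, -0.2954, 0.2917]
eef_rot: [-0.0, 0.763, 0.647, 0.0]
contact_force: [0.6, -0.3, -0.5]
grip_width: 0.0853
finger_force: 0.0
```

Request:
play_rows(
  motion="0.4 0.67 0.1 0 0 0.96 -1;0.4 0.67 0.1 0 0 0.96 -1;0.4 0.67 0.1 0 0 0.96 -1;0.4 0.67 0.1 0 0 0.96 -1;0.4 0.67 0.1 0 0 0.96 -1;0.4 0.67 0.1 0 0 0.96 -1;0.4 0.67 0.1 0 0 0.96 -1;0.4 0.67 0.1 0 0 0.96 -1;0.4 0.67 0 0 0 0.96 -1;0.4 0.67 0 0 0 0.96 -1",
)

```text
clock: 2.6
tool_pos: [0.5876, -0.0273, 0.3234]
eef_rot: [-0.0, 0.378, 0.926, 0.0]
contact_force: [-0.0, -0.1, -0.1]
grip_width: 0.0854
finger_force: 0.0
```

```bash
cat >> h.py <<'E'
from scipy.spatial.transform import Rotation as Ro
def st():
    s=manip.get_state();q=s['eef_rot'];R=Ro.from_quat([*q[1:],q[0]]).as_matrix()
    print('t',round(float(s['clock']),2),'pos',s['tool_pos'].round(4),'yaw_y',np.degrees(np.arctan2(R[1,1],R[0,1])).round(2),'z',R[:,2].round(3),'j',s['joints'].round(2),'F',s['contact_force'].round(1),'T',s['wrist_torque'].round(2),'w',round(float(s['grip_width']),4),'ff',round(float(s['finger_force']),1))
    return s
def shot(name,tag):
    st();m=manip.camera_model(name);p,d=manip.camera(name)
    np.savez(f'pics/{tag}.npz',p=p,d=d,R=m['R'],t=m['t'],cx=m['cx'],cy=m['cy'],vertical_fov=m['vertical_fov']);cv2.imwrite(f'pics/{tag}.png',cv2.resize(p[:,:,::-1],(800,600),interpolation=2))
    return m,p,d
E
python3 -c "
from h import *
shot('wrist','w1')"
```

```text
t 2.6 pos [ 0.5876 -0.0273  0.3234] yaw_y 45.61 z [ 0.  0. -1.] j [ 0.42  0.33 -0.58  1.28  0.18  1.58  0.66] F [-0.  -0.1 -0.1] T [-0.01 -0.02 -0.04] w 0.0854 ff 0.0
```

View pics/w1.png

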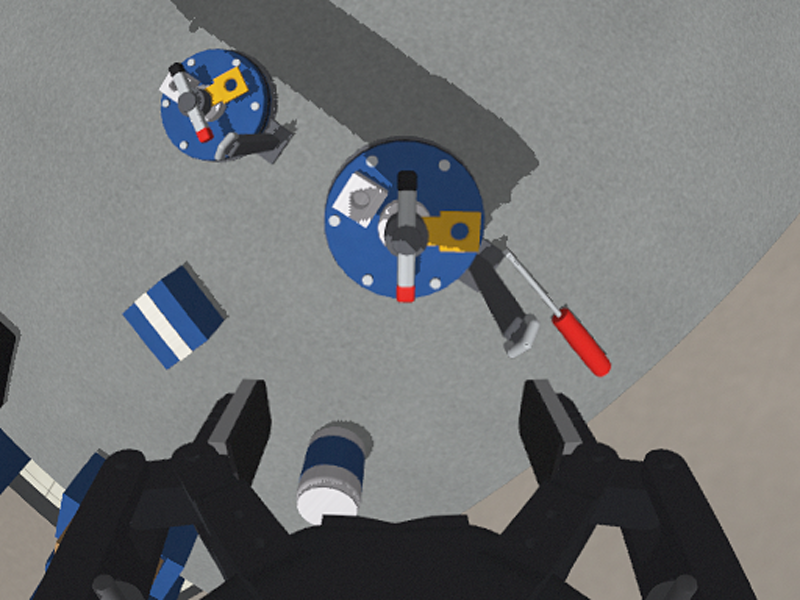

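The wrist view (800×600) shows the big balancer in shadow: hub cap (405,235), red end (405,294), black end (407,180), lug hole (459,231) and boss bore (362,199). The cap covers the middle of the bar, so I'll grip the red arm outside the hub.

```bash
python3 - <<'E'
from h import *
w=np.load('pics/w1.npz');m=dict(w);s=.64;ms=manip.camera_model('scene');md=manip.camera_model('side')
M=masks(w['p'])
for k in('red','yellow'):
    n,l,stt,c=cv2.connectedComponentsWithStats(M[k].astype(np.uint8))
    for i in range(1,n):
        if stt[i,4]>15: print(k,stt[i],c[i].round(1))
pts=dict(hub=((405,235),.12),red=((405,301),.108),redtop=((405.5,287),.116),black=((407,172),.108),lug=((459,231),.084),bore=((362,199),.076))
for k,((u,v),z) in pts.items(): 
    D=w['d'][int(v*s),int(u*s)];print(k,plane(m,u*s,v*s,z,True).round(4),'depth z',(lambda c,d:(c+d*D/(np.array(m['R'])@d)[2]))(*ray(m,u*s,v*s,True)).round(4))
W=lambda u,v:ray(m,u*s,v*s,True)
print('lug',tri(ray(ms,246.2,211.8),ray(md,249.4,202.2)),tri(W(459,231),ray(md,249.4,202.2)),tri(W(459,231),ray(ms,246.2,211.8)))
print('bore',tri(ray(ms,264.6,189.4),ray(md,281,200.6)),tri(W(362,199),ray(md,281,200.6)),tri(W(362,199),ray(ms,264.6,189.4)))
print('pin head',tri(ray(ms,360.2,270.8),ray(md,270.2,313.3)))
print('cam',-np.array(m['R']).T@m['t'])
# blue disc rim circle fit on top plane
b=M['blue'].copy();b[:, :200]=0;b[:,315:]=0;b[:80]=0;b[195:]=0
cs,_=cv2.findContours(b.astype(np.uint8),0,1);c=max(cs,key=cv2.contourArea);h=cv2.convexHull(c)[:,0]
P=np.array([plane(m,u,v,.048,True)[:2] for u,v in h]);print('disc',cv2.minEnclosingCircle(P.astype(np.float32)))
E
```

```text
red [126  82  10   9  66] [130.7  85.9]
red [254 183  11  10 101] [259.  187.9]
red [354 198  37  43 626] [372.4 219.2]
yellow [131  43  28  25 337] [144.8  55.4]
yellow [271 135  37  26 690] [290.1 147.5]
hub [ 0.5873 -0.0143  0.12  ] depth z [ 0.5872 -0.0142  0.1204]
red [ 0.6293 -0.0544  0.108 ] depth z [ 0.6267 -0.0522  0.1171]
redtop [ 0.6187 -0.0439  0.116 ] depth z [ 0.6187 -0.0439  0.1159]
black [0.5547 0.0198 0.108 ] depth z [0.5541 0.0201 0.1157]
lug [0.6228 0.0161 0.084 ] depth z [0.6313 0.0146 0.05  ]
bore [ 0.547  -0.0243  0.076 ] depth z [ 0.5483 -0.028   0.051 ]
lug (array([0.62040077, 0.01620384, 0.08232901]), np.float64(0.0018078518439304304)) (array([0.62142938, 0.01594788, 0.08360116]), np.float64(0.0027869523876410908)) (array([0.62193187, 0.01694852, 0.08351573]), np.float64(0.0025438106164212167))
bore (array([ 0.54298698, -0.02374372,  0.07881553]), np.float64(0.00013970873710290676)) (array([ 0.545179  , -0.02462116,  0.07713098]), np.float64(0.003721190477441386)) (array([ 0.54557753, -0.02234325,  0.08270903]), np.float64(0.002988314159091234))
pin head (array([0.46542005, 0.2838464 , 0.06365825]), np.float64(0.0002968284536641781))
cam [0.52689387 0.03274822 0.4661964 ]
disc ((0.5896876454353333, -0.016140010207891464), 0.07411026209592819)
```

Request:
play_rows(
  motion="0.16 -0.08 -0.4 0 0 -0.08 0.2;0.16 -0.08 -0.6 0 0 0 0.2;0.16 -0.07 -0.8 0 0 0 0.2;0.16 -0.07 -0.9 0 0 0 0.2;0 0 -0.9 0 0 0 0.2;0 0 -0.9 0 0 0 0.2;0 0 -0.4 0 0 0 0.2;0 0 0 0 0 0 0.2",
)

```text
clock: 3.65
tool_pos: [0.6116, -0.042, 0.1261]
eef_rot: [-0.001, 0.385, 0.923, -0.001]
contact_force: [0.1, 0.4, 0.7]
grip_width: 0.0338
finger_force: 0.0
```

```bash
python3 -c "
from h import *
shot('wrist','w2')"
```

```text
t 3.65 pos [ 0.6116 -0.042   0.1261] yaw_y 44.75 z [-0.003 -0.    -1.   ] j [ 0.41  0.49 -0.54  1.53  0.26  1.2   0.61] F [0.1 0.4 0.7] T [ 0.03  0.04 -0.  ] w 0.0338 ff 0.0
```

View pics/w2.png

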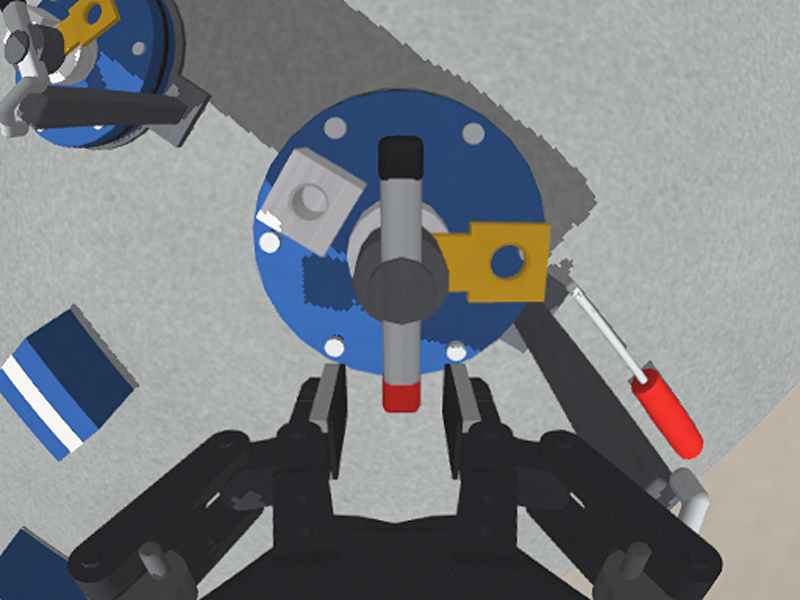

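The fingers straddle the red arm at (402,397), centred. The column's eye at (690,490) looks close to the right-hand linkage, so I'll measure the clearance from depth before going lower.

```bash
python3 - <<'E'
from h import *
w=np.load('pics/w2.npz');m=dict(w);d=w['d'];R=np.array(m['R']);pos=np.array([.6116,-.042,.1261])
v,u=np.mgrid[:384,:512];x=(u-m['cx'])/f(m);y=(v-m['cy'])/f(m);r=np.hypot(x,y)+1e-9
D=np.stack([x/r*np.sin(r),y/r*np.sin(r),np.cos(r)],-1);X=((D*(d/D[...,2])[...,None])-m['t'])@R
a=np.radians(44.75);ty=np.array([np.cos(a),np.sin(a)]);tx=np.array([-np.sin(a),np.cos(a)])
L=np.stack([(X[...,:2]-pos[:2])@ty,(X[...,:2]-pos[:2])@tx,X[...,2]-pos[2]],-1)
for n,(u,v) in dict(eye=(690,490),eyeb=(705,510),col=(620,420),knuckle=(715,560),kn2=(640,570),kn3=(690,540),link=(600,470),lo=(470,380)).items():
    j,i=int(u*.64),int(v*.64);print(n,X[i,j].round(3),'tool y,x,up',L[i,j].round(3))
ok=(d>0)&(np.abs(L[...,2])<.3)
q=ok&(np.abs(L[...,0])>.03)&(L[...,2]>0)&(L[...,2]<.12)
for lo in np.arange(0,.12,.02):
    k=q&(L[...,2]>=lo)&(L[...,2]<lo+.02)&(L[...,0]<0)&(L[...,0]>-.11)
    if k.sum(): print('left side up',lo,'min y',np.percentile(L[...,0][k],1).round(3),'x range',np.percentile(L[...,1][k],[1,99]).round(3),k.sum())
E
```

```text
eye [0.674 0.016 0.188] tool y,x,up [ 0.085 -0.003  0.062]
eyeb [0.678 0.016 0.195] tool y,x,up [ 0.088 -0.006  0.068]
col [0.672 0.01  0.146] tool y,x,up [ 0.08  -0.005  0.02 ]
knuckle [0.648 0.013 0.224] tool y,x,up [0.064 0.013 0.098]
kn2 [ 0.64  -0.001  0.219] tool y,x,up [0.049 0.009 0.093]
kn3 [0.646 0.01  0.217] tool y,x,up [0.062 0.013 0.091]
link [0.638 0.002 0.19 ] tool y,x,up [0.05  0.013 0.064]
lo [ 0.621 -0.017  0.142] tool y,x,up [0.024 0.011 0.016]
left side up 0.02 min y -0.03 x range [0.007 0.007] 1
left side up 0.04 min y -0.05 x range [-0.011  0.014] 2010
left side up 0.06 min y -0.057 x range [-0.011  0.013] 2697
left side up 0.08 min y -0.064 x range [-0.005  0.014] 3531
left side up 0.1 min y -0.063 x range [0.006 0.014] 343
```

The knuckles reach 65 mm out and the column corner is about 68 mm away. I'll narrow the opening to 21 mm first, go down, then grip.

Request:
play_rows(
  motion="0 0.07 0 0 0 0 0.5;0 0 0 0 0 0 0.5;0 0 -0.3 0 0 0 0.5;0 0 -0.3 0 0 0 0.5;0 0 -0.3 0 0 0 0.5;0 0 0 0 0 0 0.5;0 0 0 0 0 0 1;0 0 0 0 0 0 1;0 0 0 0 0 0 1;0 0 0 0 0 0 1",
)

```text
clock: 4.95
tool_pos: [0.6118, -0.0385, 0.0908]
eef_rot: [-0.001, 0.384, 0.923, -0.0]
contact_force: [-1.8, -0.6, -8.2]
grip_width: 0.013
finger_force: 59.4
```

```bash
python3 -c "
from h import *
st()"
```

```text
t 4.95 pos [ 0.6118 -0.0385  0.0908] yaw_y 44.81 z [-0.001 -0.    -1.   ] j [ 0.4   0.52 -0.53  1.56  0.28  1.14  0.59] F [-1.8 -0.6 -8.2] T [-0.09  0.19  0.27] w 0.013 ff 59.4
```

```bash
cat >> h.py <<'E'
def arc(pos,n,dth,grip=1,axis=(.590,-.016)):
    r=np.array(pos[:2])-axis;done=np.zeros(2);o=[]
    for k in range(1,n+1):
        a=k*dth;t=np.array([[np.cos(a),-np.sin(a)],[np.sin(a),np.cos(a)]])@r-r
        q=((t-done)/.04).round(2);done+=q*.04;o.append(f'{q[0]:g} {q[1]:g} 0 0 0 {dth*10:g} {grip:g}')
    for i in range(0,n,10): print(';'.join(o[i:i+10]))
E
python3 -c "
from h import *
arc([.6118,-.0385],23,-.1)"
```

```text
-0.06 -0.05 0 0 0 -1 1;-0.06 -0.05 0 0 0 -1 1;-0.07 -0.04 0 0 0 -1 1;-0.07 -0.03 0 0 0 -1 1;-0.08 -0.02 0 0 0 -1 1;-0.07 -0.02 0 0 0 -1 1;-0.08 -0.01 0 0 0 -1 1;-0.08 -0 0 0 0 -1 1;-0.08 0.01 0 0 0 -1 1;-0.07 0.01 0 0 0 -1 1
-0.08 0.02 0 0 0 -1 1;-0.07 0.03 0 0 0 -1 1;-0.07 0.04 0 0 0 -1 1;-0.07 0.04 0 0 0 -1 1;-0.06 0.05 0 0 0 -1 1;-0.05 0.05 0 0 0 -1 1;-0.05 0.06 0 0 0 -1 1;-0.05 0.07 0 0 0 -1 1;-0.03 0.07 0 0 0 -1 1;-0.03 0.07 0 0 0 -1 1
-0.03 0.08 0 0 0 -1 1;-0.01 0.07 0 0 0 -1 1;-0.01 0.08 0 0 0 -1 1
```

Request:
play_rows(
  motion="-0.06 -0.05 0 0 0 -1 1;-0.06 -0.05 0 0 0 -1 1;-0.07 -0.04 0 0 0 -1 1;-0.07 -0.03 0 0 0 -1 1;-0.08 -0.02 0 0 0 -1 1",
)

```text
clock: 5.58
tool_pos: [0.599, -0.0462, 0.0908]
eef_rot: [0.0, 0.602, 0.798, 0.0]
contact_force: [3.5, -1.1, -12.7]
grip_width: 0.0128
finger_force: 58.8
```

```bash
python3 -c "
from h import *
st()"
```

```text
t 5.58 pos [ 0.599  -0.0462  0.0908] yaw_y 15.97 z [ 0.001  0.    -1.   ] j [ 0.35  0.47 -0.44  1.61  0.22  1.11  0.14] F [  3.5  -1.1 -12.7] T [-0.14 -0.85  0.26] w 0.0128 ff 58.8
```

Request:
play_rows(
  motion="-0.07 -0.02 0 0 0 -1 1;-0.08 -0.01 0 0 0 -1 1;-0.08 0 0 0 0 -1 1;-0.08 0.01 0 0 0 -1 1;-0.07 0.01 0 0 0 -1 1;-0.08 0.02 0 0 0 -1 1;-0.07 0.03 0 0 0 -1 1;-0.07 0.04 0 0 0 -1 1;-0.07 0.04 0 0 0 -1 1;-0.06 0.05 0 0 0 -1 1",
)

```text
clock: 6.82
tool_pos: [0.5708, -0.04, 0.0908]
eef_rot: [0.001, 0.911, 0.412, 0.001]
contact_force: [9.5, -3.1, -17.4]
grip_width: 0.0131
finger_force: 58.5
```

Request:
play_rows(
  motion="-0.05 0.05 0 0 0 -1 1;-0.05 0.06 0 0 0 -1 1;-0.05 0.07 0 0 0 -1 1;-0.03 0.07 0 0 0 -1 1;-0.03 0.07 0 0 0 -1 1;-0.03 0.08 0 0 0 -1 1;-0.01 0.07 0 0 0 -1 1;-0.01 0.08 0 0 0 -1 1;0 0 0 0 0 0 1",
)

```text
clock: 7.95
tool_pos: [0.5606, -0.0189, 0.0908]
eef_rot: [0.001, 1.0, 0.025, 0.002]
contact_force: [10.8, -5.0, -18.7]
grip_width: 0.0129
finger_force: 58.9
```

```bash
python3 -c "
from h import *
s=st()
m,p,d=shot('scene','s2')
arc(s['tool_pos'],16,-.1)"
```

```text
t 7.95 pos [ 0.5606 -0.0189  0.0908] yaw_y -87.16 z [ 0.003 -0.002 -1.   ] j [ 0.09  0.36 -0.14  1.73  0.06  1.05 -1.59] F [ 10.8  -5.  -18.7] T [-1.09 -1.96 -0.23] w 0.0129 ff 58.9
t 7.95 pos [ 0.5606 -0.0189  0.0908] yaw_y -87.16 z [ 0.003 -0.002 -1.   ] j [ 0.09  0.36 -0.14  1.73  0.06  1.05 -1.59] F [ 10.8  -5.  -18.7] T [-1.09 -1.96 -0.23] w 0.0129 ff 58.9
-0 0.07 0 0 0 -1 1;0 0.08 0 0 0 -1 1;0.01 0.07 0 0 0 -1 1;0.02 0.07 0 0 0 -1 1;0.03 0.07 0 0 0 -1 1;0.03 0.07 0 0 0 -1 1;0.04 0.06 0 0 0 -1 1;0.04 0.06 0 0 0 -1 1;0.05 0.05 0 0 0 -1 1;0.06 0.05 0 0 0 -1 1
0.06 0.04 0 0 0 -1 1;0.06 0.04 0 0 0 -1 1;0.07 0.03 0 0 0 -1 1;0.07 0.02 0 0 0 -1 1;0.07 0.02 0 0 0 -1 1;0.07 0.01 0 0 0 -1 1
```

Request:
play_rows(
  motion="0 0 0 0 0 0 0.2;0 0 0 0 0 0 0.2;0 0 0.6 0 0 0 0.2;0 0 0.6 0 0 0 0.2;0 0 0 0 0 1 0.2;0 0 0 0 0 1 0.2;0 0 0 0 0 1 0.2;0 0 0 0 0 1 0.2;0 0 0 0 0 1 0.2;0 0 0 0 0 1 0.2",
)

```text
clock: 9.25
tool_pos: [0.5596, -0.0167, 0.1403]
eef_rot: [0.0, 0.947, 0.323, 0.001]
contact_force: [0.6, 0.0, 0.1]
grip_width: 0.0342
finger_force: 0.0
```

Request:
play_rows(
  motion="0 0 0 0 0 1 0.2;0 0 0 0 0 1 0.2;0 0 0 0 0 1 0.2;0 0 0 0 0 1 0.2;0 0 0 0 0 1 0.2;0 0 0 0 0 1 0.2;0 0 0 0 0 1 0.2;0 0 0 0 0 1 0.2;0 0 0 0 0 1 0.2;0 0 0 0 0 1 0.2",
)

```text
clock: 10.5
tool_pos: [0.5596, -0.0168, 0.1403]
eef_rot: [0.001, 0.676, 0.737, 0.001]
contact_force: [0.1, 0.3, 0.4]
grip_width: 0.0339
finger_force: 0.0
```

Request:
play_rows(
  motion="0 0 0 0 0 1 0.2;0 0 0 0 0 1 0.2;0 0 0 0 0 1 0.2;0 0 0 0 0 1 0.2;0 0 0 0 0 1 0.2;0 0 0 0 0 1 0.2;0 0 0 0 0 1 0.2;0 0 0 0 0 1 0.2;0 0 0 0 0 1 0.2;0 0 0 0 0 1 0.2",
)

```text
clock: 11.75
tool_pos: [0.5596, -0.0169, 0.1403]
eef_rot: [0.001, 0.24, 0.971, 0.0]
contact_force: [0.4, 0.6, -0.9]
grip_width: 0.0342
finger_force: 0.0
```

Request:
play_rows(
  motion="0 0 0 0 0 1 0.2;0 0 0 0 0 1 0.2;0 0 0 0 0 1 0.2;0 0 0 0 0 1 0.2;0 0 0 0 0 1 0.2;0 0 0 0 0 0.4 0.2;0 0 0 0 0 0 0.2",
)

```text
clock: 12.62
tool_pos: [0.5595, -0.017, 0.1401]
eef_rot: [0.001, -0.026, 1.0, -0.0]
contact_force: [-0.1, 0.4, 0.4]
grip_width: 0.0343
finger_force: 0.0
```

```bash
python3 -c "
from h import *
shot('wrist','w3')"
```

```text
t 12.62 pos [ 0.5595 -0.017   0.1401] yaw_y 92.93 z [ 0.001 -0.    -1.   ] j [ 0.48  0.37 -0.63  1.66  0.23  1.18  1.41] F [-0.1  0.4  0.4] T [0.07 0.03 0.07] w 0.0343 ff 0.0
```

View pics/w3.png

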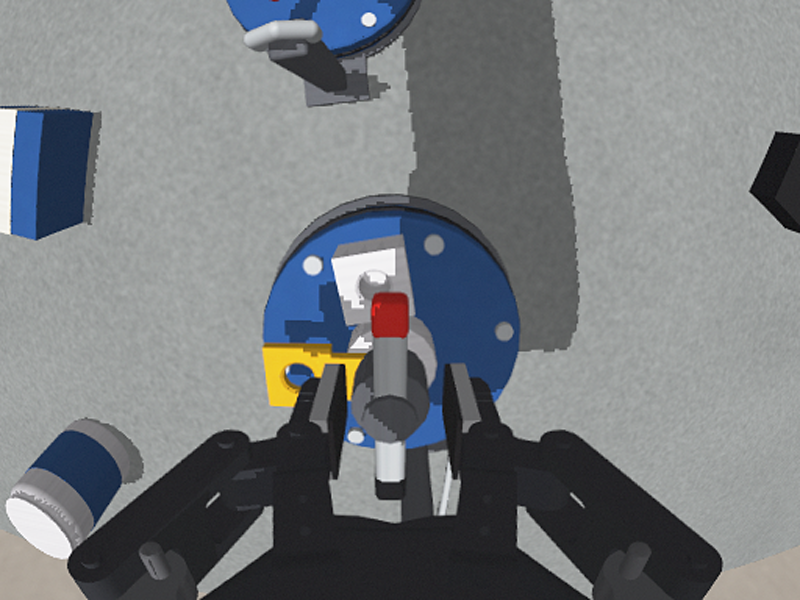

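The hub is at (390,400) and the red end at (390,315), between the open fingers (mid column about 395), with the lug at the left (298,377). I'll go down and grip again.

Request:
play_rows(
  motion="0 0 -0.4 0 0 0 0.4;0 0 -0.4 0 0 0 0.4;0 0 -0.43 0 0 0 0.4;0 0 0 0 0 0 0.4;0 0 0 0 0 0 1;0 0 0 0 0 0 1;0 0 0 0 0 0 1;0 0 0 0 0 0 1",
)

```text
clock: 13.68
tool_pos: [0.5585, -0.0187, 0.0896]
eef_rot: [-0.001, -0.025, 1.0, -0.001]
contact_force: [-1.1, -5.6, -8.3]
grip_width: 0.0131
finger_force: 58.8
```

```bash
python3 -c "
from h import *
s=st()
arc(s['tool_pos'],16,-.1)"
```

```text
t 13.68 pos [ 0.5585 -0.0187  0.0896] yaw_y 92.85 z [-0.001 -0.001 -1.   ] j [ 0.46  0.43 -0.61  1.71  0.27  1.09  1.38] F [-1.1 -5.6 -8.3] T [-0.89  0.1  -0.04] w 0.0131 ff 58.8
-0 0.08 0 0 0 -1 1;0 0.08 0 0 0 -1 1;0.02 0.08 0 0 0 -1 1;0.02 0.07 0 0 0 -1 1;0.02 0.08 0 0 0 -1 1;0.04 0.07 0 0 0 -1 1;0.04 0.06 0 0 0 -1 1;0.05 0.07 0 0 0 -1 1;0.05 0.05 0 0 0 -1 1;0.06 0.05 0 0 0 -1 1
0.07 0.05 0 0 0 -1 1;0.07 0.04 0 0 0 -1 1;0.07 0.03 0 0 0 -1 1;0.08 0.02 0 0 0 -1 1;0.07 0.02 0 0 0 -1 1;0.08 0.01 0 0 0 -1 1
```

Request:
play_rows(
  motion="0 0.08 0 0 0 -1 1;0 0.08 0 0 0 -1 1;0.02 0.08 0 0 0 -1 1;0.02 0.07 0 0 0 -1 1;0.02 0.08 0 0 0 -1 1;0.04 0.07 0 0 0 -1 1;0.04 0.06 0 0 0 -1 1;0.05 0.07 0 0 0 -1 1;0.05 0.05 0 0 0 -1 1;0.06 0.05 0 0 0 -1 1",
)

```text
clock: 14.92
tool_pos: [0.572, 0.0086, 0.0896]
eef_rot: [0.001, 0.459, 0.889, -0.0]
contact_force: [6.8, -7.0, -12.6]
grip_width: 0.0129
finger_force: 58.5
```

Request:
play_rows(
  motion="0.07 0.05 0 0 0 -1 1;0.07 0.04 0 0 0 -1 1;0 0 0 0 0 0 1",
)

```text
clock: 15.3
tool_pos: [0.5777, 0.0119, 0.0896]
eef_rot: [0.001, 0.545, 0.839, -0.0]
contact_force: [5.8, -7.3, -12.4]
grip_width: 0.013
finger_force: 58.6
```

```bash
python3 -c "
from h import *
s=st()
arc(s['tool_pos'],8,-.05)"
```

```text
t 15.3 pos [0.5777 0.0119 0.0896] yaw_y 24.0 z [ 0.001 -0.002 -1.   ] j [ 0.23  0.42 -0.39  1.67  0.18  1.08  0.2 ] F [  5.8  -7.3 -12.4] T [-1.27 -1.34  0.02] w 0.013 ff 58.6
0.04 0.01 0 0 0 -0.5 1;0.03 0.02 0 0 0 -0.5 1;0.04 0.01 0 0 0 -0.5 1;0.03 0.01 0 0 0 -0.5 1;0.04 0 0 0 0 -0.5 1;0.04 0.01 0 0 0 -0.5 1;0.04 0 0 0 0 -0.5 1;0.04 0 0 0 0 -0.5 1
```

Request:
play_rows(
  motion="0.04 0.01 0 0 0 -0.5 1;0.03 0.02 0 0 0 -0.5 1;0.04 0.01 0 0 0 -0.5 1;0 0 0 0 0 0 1",
)

```text
clock: 15.8
tool_pos: [0.582, 0.0134, 0.0896]
eef_rot: [0.001, 0.606, 0.796, -0.0]
contact_force: [6.8, -7.4, -11.6]
grip_width: 0.013
finger_force: 58.7
```

```bash
python3 -c "
from h import *
s=st()"
```

```text
t 15.8 pos [0.582  0.0134 0.0896] yaw_y 15.46 z [ 0.001 -0.002 -1.   ] j [ 0.21  0.43 -0.36  1.66  0.17  1.08  0.06] F [  6.8  -7.4 -11.6] T [-1.29 -1.47  0.31] w 0.013 ff 58.7
```

Request:
play_rows(
  motion="0.03 0.01 0 0 0 -0.5 1;0 0 0 0 0 0 1",
)

```text
clock: 16.05
tool_pos: [0.5836, 0.0138, 0.0896]
eef_rot: [0.001, 0.625, 0.78, -0.0]
contact_force: [7.9, -6.8, -13.5]
grip_width: 0.0129
finger_force: 58.7
```

```bash
python3 -c "
from h import *
s=st()"
```

```text
t 16.05 pos [0.5836 0.0138 0.0896] yaw_y 12.61 z [ 0.002 -0.002 -1.   ] j [ 0.2   0.43 -0.36  1.66  0.17  1.08  0.01] F [  7.9  -6.8 -13.5] T [-1.35 -1.71  0.37] w 0.0129 ff 58.7
```

Request:
play_rows(
  motion="0.04 0.01 0 0 0 -0.5 1;0 0 0 0 0 0 1",
)

```text
clock: 16.3
tool_pos: [0.584, 0.0141, 0.0896]
eef_rot: [0.001, 0.644, 0.765, -0.001]
contact_force: [1.9, -7.6, -8.9]
grip_width: 0.0131
finger_force: 62.9
```

```bash
python3 -c "
from h import *
s=st()"
```

```text
t 16.3 pos [0.584  0.0141 0.0896] yaw_y 9.81 z [-0.    -0.003 -1.   ] j [ 0.19  0.43 -0.35  1.66  0.16  1.09 -0.03] F [ 1.9 -7.6 -8.9] T [-1.62 -0.51  1.01] w 0.0131 ff 62.9
```

Request:
play_rows(
  motion="0.06 0.01 0 0 0 0 1;0 0 0 0 0 0 1;0 0 0 0 0 0 1",
)

```text
clock: 16.68
tool_pos: [0.5842, 0.0141, 0.0896]
eef_rot: [-0.001, 0.644, 0.765, -0.003]
contact_force: [-9.1, -9.0, 1.0]
grip_width: 0.013
finger_force: 62.6
```

```bash
python3 -c "
from h import *
s=st()
shot('scene','s3');shot('side','d3')
a=cv2.imread('pics/s3.png')[265:390,320:460];b=cv2.imread('pics/d3.png')[235:375,345:475]
cv2.imwrite('pics/c3.png',np.hstack([cv2.resize(a,(400,400),interpolation=2),cv2.resize(b,(400,400),interpolation=2)]))
"
```

```text
t 16.68 pos [0.5842 0.0141 0.0896] yaw_y 9.83 z [-0.005 -0.003 -1.   ] j [ 0.19  0.43 -0.35  1.65  0.16  1.09 -0.03] F [-9.1 -9.   1. ] T [-1.78  1.74  0.9 ] w 0.013 ff 62.6
t 16.68 pos [0.5842 0.0141 0.0896] yaw_y 9.83 z [-0.005 -0.003 -1.   ] j [ 0.19  0.43 -0.35  1.65  0.16  1.09 -0.03] F [-9.1 -9.   1. ] T [-1.78  1.74  0.9 ] w 0.013 ff 62.6
t 16.73 pos [0.5842 0.0141 0.0896] yaw_y 9.83 z [-0.005 -0.003 -1.   ] j [ 0.19  0.43 -0.35  1.65  0.16  1.09 -0.03] F [-8.  -9.3  0.2] T [-1.78  1.77  0.84] w 0.0131 ff 62.6
```

View pics/c3.png

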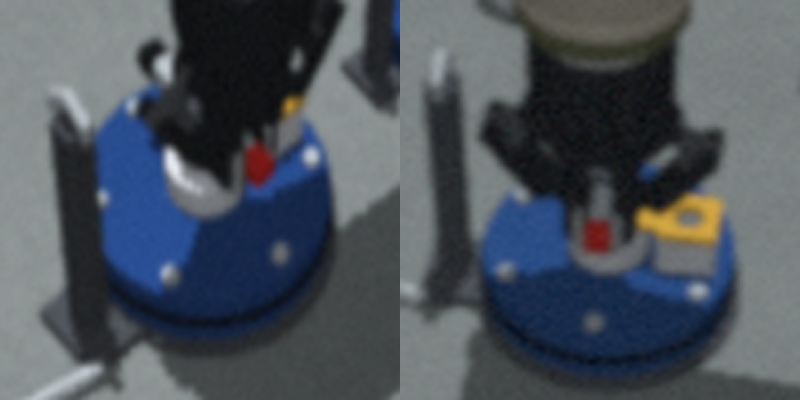

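The key will not turn further, and in the side view the lug lies over the boss (690,220). I'll release, lift and check from the wrist camera.

Request:
play_rows(
  motion="-0.06 0 0 0 0 0.1 0.2;0 0 0 0 0 0 0.2;0 0 0.5 0 0 0 0.2;0 0 0.8 0 0 0 0.2;0 0 1 0 0 0 0.2;0 0 1 0 0 0 0.2;0 0 1 0 0 0 0.2;0 0 0.5 0 0 0 0.2;0 0 0 0 0 0 0.2",
)

```text
clock: 17.9
tool_pos: [0.5851, 0.0178, 0.2844]
eef_rot: [0.002, 0.64, 0.769, 0.002]
contact_force: [-0.7, -0.0, -1.1]
grip_width: 0.0341
finger_force: 0.0
```

```bash
python3 -c "
from h import *
shot('wrist','w4');a=cv2.imread('pics/w4.png')[60:460,150:650];cv2.imwrite('pics/c4.png',cv2.resize(a,(750,600),interpolation=2))
"
```

```text
t 17.9 pos [0.5851 0.0178 0.2844] yaw_y 10.49 z [ 0.005  0.001 -1.   ] j [ 0.2   0.3  -0.37  1.38  0.11  1.47  0.02] F [-0.7 -0.  -1.1] T [-0.   -0.01  0.01] w 0.0341 ff 0.0
```

View pics/c4.png

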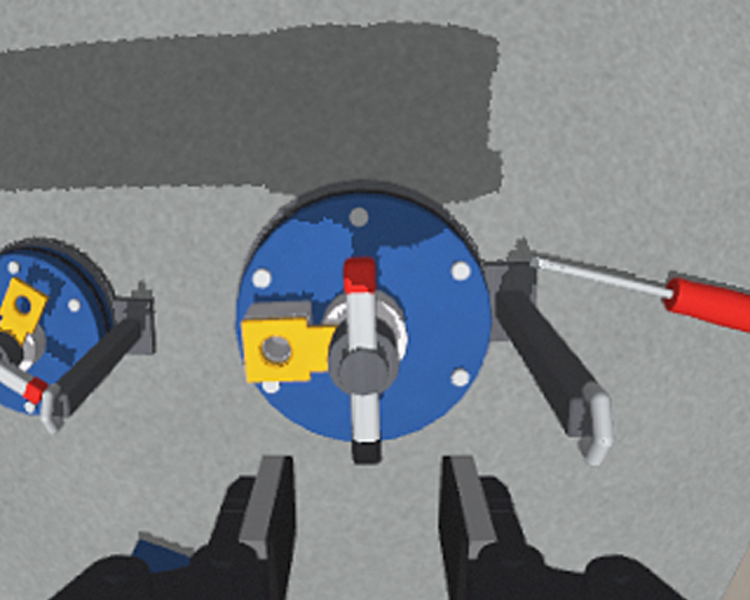

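The lug (crop 276,348) stands squarely over the boss, its hole shows the bore beneath, and the bar is at right angles to it. Next I'll measure the hole and the pin.

```bash
cat >> h.py <<'E'
def hole(tag):
    w=np.load(f'pics/{tag}.npz');m={k:w[k] for k in('R','t','cx','cy','vertical_fov')};Y=masks(w['p'])['yellow'].astype(np.uint8)
    cs,hi=cv2.findContours(Y,cv2.RETR_CCOMP,1);out=[]
    for c,h in zip(cs,hi[0]):
        if h[3]>=0 and cv2.contourArea(c)>12: M=cv2.moments(c);out.append((M['m10']/M['m00'],M['m01']/M['m00'],cv2.contourArea(c)))
    return m,out
E
python3 - <<'E'
from h import *
m,o=hole('w4')
for u,v,a in o: print(u,v,a,plane(m,u,v,.084,True).round(4))
w=np.load('pics/w4.npz')
R=masks(w['p'])['red'];n,l,s,c=cv2.connectedComponentsWithStats(R.astype(np.uint8))
for i in range(1,n):
    if s[i,4]>20: print('red',s[i],plane(m,*c[i],.116,True).round(4))
k=lambda x,y:plane(m,(x/1.5+150)*.64,(y/1.5+60)*.64,.116,True).round(4)
print('red tip',k(360,259),'black tip',k(367,446),'hub',k(362,370))
E
```

```text
213.54724409448818 187.0 127.0 [ 0.5461 -0.0253  0.084 ]
105.55438596491227 167.89824561403506 47.5 [ 0.4005 -0.0253  0.084 ]
red [243 148  13  16 183] [0.5807 0.0289 0.116 ]
red [379 157  56  26 800] [0.7696 0.0493 0.116 ]
red [106 200  10  11  69] [ 0.4236 -0.0598  0.116 ]
red tip [0.5801 0.0362 0.116 ] black tip [ 0.6005 -0.0567  0.116 ] hub [ 0.5907 -0.0169  0.116 ]
```

Request:
play_rows(
  motion="-0.18 0.42 0 0 0 1 0;-0.18 0.42 0 0 0 1 0;-0.18 0.42 0 0 0 1 0;-0.18 0.42 0 0 0 1 0;-0.18 0.42 0 0 0 1 0;-0.18 0.42 0 0 0 1 0;-0.18 0.42 -0.2 0 0 1 0;-0.18 0.42 -0.2 0 0 1 0;-0.18 0.42 -0.2 0 0 1 0;-0.18 0.42 -0.2 0 0 1 0",
)

```text
clock: 19.2
tool_pos: [0.511, 0.1853, 0.2482]
eef_rot: [-0.001, 0.191, 0.982, -0.0]
contact_force: [0.3, 0.9, -0.2]
grip_width: 0.0431
finger_force: 0.0
```

Request:
play_rows(
  motion="-0.18 0.42 -0.2 0 0 1 0;-0.18 0.42 -0.2 0 0 1 0;-0.18 0.42 -0.2 0 0 1 0;-0.18 0.42 -0.2 0 0 1 0;-0.18 0.42 -0.2 0 0 1 0;-0.18 0.42 -0.2 0 0 1 0;0 0 0 0 0 0 0",
)

```text
clock: 20.08
tool_pos: [0.4669, 0.2866, 0.2003]
eef_rot: [-0.002, -0.107, 0.994, -0.0]
contact_force: [0.5, 0.2, 0.2]
grip_width: 0.0423
finger_force: 0.0
```

```bash
python3 - <<'E'
from h import *
m,p,d=shot('wrist','w5')
ms=manip.camera_model('scene');md=manip.camera_model('side')
O=masks(p)['orange'];n,l,s,c=cv2.connectedComponentsWithStats(O.astype(np.uint8))
for i in range(1,n):
    if s[i,4]>15: print('or',s[i],c[i].round(1),plane(m,*c[i],.09,True).round(4),tri(ray(m,*c[i],True),ray(ms,360.2,270.8)),np.median(d[l==i]))
print(hole('w5')[1])
E
```

```text
t 20.07 pos [0.4669 0.2866 0.2003] yaw_y 102.26 z [-0.003 -0.    -1.   ] j [-0.01  0.32 -0.73  1.6   0.22  1.31  1.01] F [0.5 0.2 0.2] T [-0.   -0.02  0.01] w 0.0423 ff 0.0
or [239 164  19  14 147] [248.3 169.3] [0.4556 0.2814 0.09  ] (array([0.46388975, 0.28273394, 0.06063775]), np.float64(3.176642231693859e-05)) 0.27725208
[(4.352941176470588, 61.545751633986924, 51.0)]
```

View pics/w5.png

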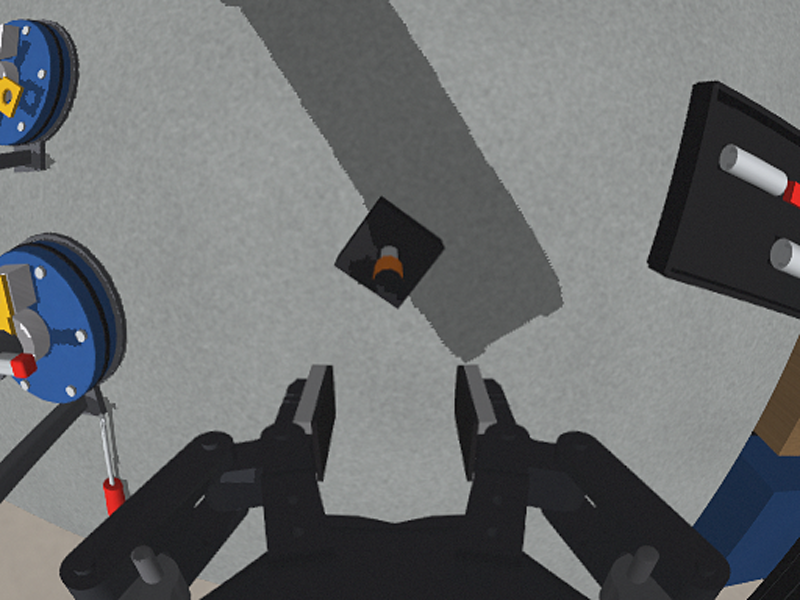

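The pin stands in its holder: shank (389,250), orange head side (388,266), dark head top (388,281). I'll get its axis and height from depth and two views.

```bash
python3 - <<'E'
from h import *
w=np.load('pics/w5.npz');m=dict(w);d=w['d'];R=np.array(m['R'])
v,u=np.mgrid[:384,:512];x=(u-m['cx'])/f(m);y=(v-m['cy'])/f(m);r=np.hypot(x,y)+1e-9
D=np.stack([x/r*np.sin(r),y/r*np.sin(r),np.cos(r)],-1);X=((D*(d/D[...,2])[...,None])-m['t'])@R
w_=(u>205)&(u<290)&(v>120)&(v<200)&(d>0)
q=w_&(X[...,2]>.083)&(X[...,2]<.1)
print('top',q.sum(),u[q].mean(),v[q].mean(),X[q].mean(0).round(4),X[q].min(0).round(4),X[q].max(0).round(4),'circ',cv2.minEnclosingCircle(X[q][:,:2].astype(np.float32)))
h=w_&(X[...,2]>.026)&(X[...,2]<.034);B=cv2.minAreaRect(X[h][:,:2].astype(np.float32));print('holder',B,np.median(X[h][:,2]))
# top in scene / side depth
for n in('scene','side'):
    z=np.load(f'pics/{n}0.npz');mm=manip.camera_model(n);C=cloud(mm,z['d'])
    b=(C[...,2]>.084)&(C[...,2]<.1)&(abs(C[...,0]-.465)<.03)&(abs(C[...,1]-.285)<.03);vv,uu=np.nonzero(b)
    print(n,b.sum(),uu.mean(),vv.mean(),C[b].mean(0).round(4),'tri',tri(ray(m,u[q].mean(),v[q].mean(),True),ray(mm,uu.mean(),vv.mean())))
E
```

```text
top 40 248.025 172.125 [0.4591 0.2818 0.0871] [0.4567 0.2747 0.0833] [0.4652 0.2906 0.0912] circ ((0.462931364774704, 0.2825988531112671), 0.008320380002260208)
holder ((0.46591269969940186, 0.2833355665206909), (0.056350111961364746, 0.05666720122098923), 66.18716430664062) 0.030189690716311265
scene 12 360.5833333333333 267.8333333333333 [0.4713 0.2857 0.087 ] tri (array([0.46376198, 0.28174569, 0.07241576]), np.float64(0.0018247106381637213))
side 10 270.5 310.8 [0.4638 0.2888 0.0873] tri (array([0.46468753, 0.28226923, 0.07160872]), np.float64(0.002233548033523211))
```

Request:
play_rows(
  motion="-0.04 -0.08 -0.6 0 0 0 0;0 0 -0.8 0 0 0 0;0 0 -0.8 0 0 0 0;0 0 -0.8 0 0 0 0;0 0 -0.6 0 0 0 0;0 0 0 0 0 0 0;0 0 0 0 0 0 1;0 0 0 0 0 0 1;0 0 0 0 0 0 1;0 0 0 0 0 0 1",
)

```text
clock: 21.38
tool_pos: [0.468, 0.2827, 0.0594]
eef_rot: [0.001, -0.105, 0.994, 0.0]
contact_force: [-0.5, -1.7, 7.2]
grip_width: 0.0164
finger_force: 59.0
```

```bash
python3 -c "
from h import *
s=st()"
```

```text
t 21.38 pos [0.468  0.2827 0.0594] yaw_y 102.09 z [ 0.002  0.001 -1.   ] j [-0.06  0.46 -0.68  1.77  0.33  1.03  0.92] F [-0.5 -1.7  7.2] T [-0.31 -0.01 -0.01] w 0.0164 ff 59.0
```

Request:
play_rows(
  motion="0 0 0.3 0 0 0 1;0 0 0.6 0 0 0 1;0 0 0.9 0 0 0 1;0 0 0.9 0 0 0 1;0 0 0.9 0 0 0 1;0 0 0 0 0 0 1",
)

```text
clock: 22.12
tool_pos: [0.4682, 0.2837, 0.2058]
eef_rot: [0.003, -0.106, 0.994, 0.001]
contact_force: [-0.0, 0.1, -1.1]
grip_width: 0.0165
finger_force: 58.6
```

```bash
python3 - <<'E'
from h import *
m,p,d=shot('wrist','w6');shot('scene','s6');shot('side','d6')
w=cv2.imread('pics/w6.png')[150:450,250:550];a=cv2.imread('pics/s6.png');b=cv2.imread('pics/d6.png')
def crop(img,n,P,h=50):
    mm=manip.camera_model(n);c=mm['R']@np.array(P)+mm['t'];u,v=[int(round((c[i]/c[2]*f(mm)+(mm['cx'],mm['cy'])[i])/.64)) for i in(0,1)]
    print(n,u-h,v-h);return cv2.resize(img[v-h:v+h,u-h:u+h],(300,300),interpolation=2)
s=np.array([.468,.283,.2])
cv2.imwrite('pics/c6.png',np.hstack([cv2.resize(w,(300,300)),crop(a,'scene',s-[0,0,.02])]))
E
```

```text
t 22.12 pos [0.4682 0.2837 0.2058] yaw_y 102.12 z [ 0.005  0.003 -1.   ] j [-0.    0.31 -0.73  1.61  0.21  1.31  1.01] F [-0.   0.1 -1.1] T [-0.04  0.01  0.  ] w 0.0165 ff 58.6
t 22.18 pos [0.4675 0.2829 0.2037] yaw_y 102.11 z [ 0.003  0.001 -1.   ] j [-0.    0.31 -0.73  1.61  0.21  1.3   1.01] F [-1.1 -0.3 -1.6] T [-0.03  0.    0.04] w 0.0163 ff 58.6
t 22.23 pos [0.467  0.2823 0.2023] yaw_y 102.1 z [ 0.001 -0.    -1.   ] j [-0.    0.31 -0.73  1.61  0.21  1.3   1.01] F [-1.1  0.6 -1. ] T [-0.02  0.01  0.03] w 0.0158 ff 58.6
scene 527 333
```

View pics/c6.png

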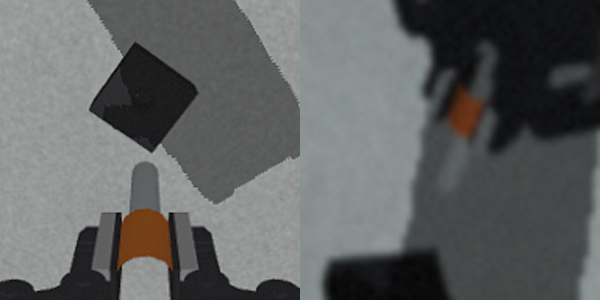

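The pin is held upright: foot at wrist crop (145,165), head between the pads. I'll measure its axis relative to the TCP.

```bash
cat >> h.py <<'E'
def fish(w):
    v,u=np.mgrid[:384,:512];x=(u-w['cx'])/f(w);y=(v-w['cy'])/f(w);r=np.hypot(x,y)+1e-9
    D=np.stack([x/r*np.sin(r),y/r*np.sin(r),np.cos(r)],-1);return ((D*(w['d']/D[...,2])[...,None])-w['t'])@np.array(w['R'])
E
python3 - <<'E'
from h import *
w=dict(np.load('pics/w6.npz'));X=fish(w);pos=np.array([.4682,.2837,.2058]);a=np.radians(102.12)
ty=np.array([np.cos(a),np.sin(a)]);cd=np.array([-np.sin(a),np.cos(a)])
v,u=np.mgrid[:384,:512]
O=masks(w['p'])['orange'];c=np.zeros_like(O);c[150:300,200:310]=1;O&=c
q=(u>236)&(u<270)&(v>195)&(v<236)&(X[...,2]>.12)&(w['d']>0)&~O
for nm,k,r in(('shank',q,.006),('head',O&(w['d']>0),.009)):
    L=np.stack([(X[k][:,:2]-pos[:2])@ty,(X[k][:,:2]-pos[:2])@cd,X[k][:,2]-pos[2]],1)
    print(nm,k.sum(),'z',np.percentile(L[:,2],[1,99]).round(4))
    for lo in np.arange(-.07,.04,.01):
        s=(L[:,2]>=lo)&(L[:,2]<lo+.01)
        if s.sum()>5: print(lo.round(2),'y mid',((L[s,0].min()+L[s,0].max())/2).round(4),'toward cam max',np.percentile(L[s,1],95).round(4),'axis',(np.percentile(L[s,1],95)-r).round(4),s.sum())
E
```

```text
shank 562 z [-0.0503  0.0042]
-0.06 y mid 0.0014 toward cam max 0.0072 axis 0.0012 7
-0.05 y mid 0.001 toward cam max 0.0076 axis 0.0016 90
-0.04 y mid 0.001 toward cam max 0.0076 axis 0.0016 107
-0.03 y mid 0.0009 toward cam max 0.0078 axis 0.0018 124
-0.02 y mid 0.0009 toward cam max 0.0077 axis 0.0017 145
-0.01 y mid 0.0009 toward cam max 0.0078 axis 0.0018 67
0.0 y mid 0.0011 toward cam max 0.0108 axis 0.0048 22
head 916 z [0.0014 0.0301]
0.0 y mid 0.0007 toward cam max 0.0107 axis 0.0017 235
0.01 y mid 0.0007 toward cam max 0.0108 axis 0.0018 293
0.02 y mid 0.0007 toward cam max 0.0109 axis 0.0019 373
0.03 y mid 0.0008 toward cam max 0.0108 axis 0.0018 14
```

Request:
play_rows(
  motion="0.2 -0.77 0 0 0 0 1;0.2 -0.77 0 0 0 0 1;0.2 -0.77 0 0 0 0 1;0.2 -0.77 0 0 0 0 1;0.2 -0.77 0 0 0 0 1;0.2 -0.77 0 0 0 0 1;0.2 -0.77 0 0 0 0 1;0.2 -0.77 0 0 0 0 1;0.2 -0.77 0 0 0 0 1;0.2 -0.77 0 0 0 0 1",
)

```text
clock: 23.52
tool_pos: [0.5464, -0.0267, 0.2006]
eef_rot: [-0.001, -0.105, 0.994, 0.0]
contact_force: [0.2, -0.6, -0.8]
grip_width: 0.0163
finger_force: 58.7
```

Request:
play_rows(
  motion="0 0 -0.4 0 0 0 1;0 0 -0.4 0 0 0 1;0 0 0 0 0 0 1;0 0 0 0 0 0 1",
)

```text
clock: 24.02
tool_pos: [0.547, -0.0246, 0.1702]
eef_rot: [-0.0, -0.106, 0.994, 0.0]
contact_force: [0.8, -0.3, -0.2]
grip_width: 0.0159
finger_force: 58.7
```

```bash
python3 - <<'E'
from h import *
m,p,d=shot('wrist','w7')
w=cv2.imread('pics/w7.png')[150:450,250:550];cv2.imwrite('pics/c7.png',cv2.resize(w,(600,600),interpolation=2))
m,o=hole('w7')
for u,v,a in o: print(u,v,a,plane(m,u,v,.084,True).round(4))
E
```

```text
t 24.02 pos [ 0.547  -0.0246  0.1702] yaw_y 102.2 z [-0.  0. -1.] j [ 0.45  0.31 -0.56  1.66  0.17  1.23  1.63] F [ 0.8 -0.3 -0.2] T [-0.04  0.01 -0.01] w 0.0159 ff 58.7
249.11964285714285 187.98035714285714 280.0 [ 0.5446 -0.0269  0.084 ]
```

View pics/c7.png

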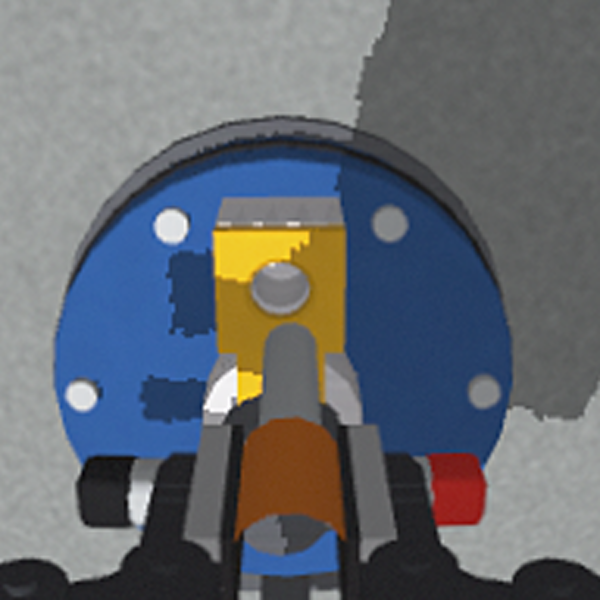

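The lug hole is at crop (280,288), directly ahead of the pin (shank column about 291, foot row 325). I'll measure both in this one view.

```bash
python3 - <<'E'
from h import *
w=dict(np.load('pics/w7.npz'));X=fish(w);pos=np.array([.547,-.0246,.1702]);a=np.radians(102.2)
ty=np.array([np.cos(a),np.sin(a)]);cd=np.array([-np.sin(a),np.cos(a)])
v,u=np.mgrid[:384,:512];L=np.stack([(X[...,:2]-pos[:2])@ty,(X[...,:2]-pos[:2])@cd,X[...,2]-pos[2]],-1)
M=masks(w['p']);ok=w['d']>0
k=(u>236)&(u<270)&(v>195)&(v<240)&(L[...,2]>-.06)&(L[...,2]<-.003)&ok&~M['orange']&~M['yellow']
for lo in np.arange(-.06,0,.01):
    s=k&(L[...,2]>=lo)&(L[...,2]<lo+.01)
    if s.sum()>5: q=L[s];print(lo.round(3),'y',((q[:,0].min()+q[:,0].max())/2).round(4),'x',(np.percentile(q[:,1],95)-.006).round(4),s.sum())
m,o=hole('w7');h=plane(m,*o[0][:2],.084,True)[:2]-pos[:2];print('hole y,x',h@ty,h@cd)
y=M['yellow']&ok&(abs(L[...,2]+pos[2]-.084)<.004);y[:, :200]=0;y[:,310:]=0
print('lug z',np.median(X[y][:,2]))
for r in(178,184,190,196,200):
    q=L[r][y[r]];print(r,q[:,0].min().round(4),q[:,0].max().round(4),((q[:,0].min()+q[:,0].max())/2).round(4))
print('lug end x', np.percentile(L[y][:,1],99.5))
# bore bottom / ring in scene from other fixed cams
E
```

```text
-0.05 y 0.0007 x 0.0019 86
-0.04 y 0.0009 x 0.0018 108
-0.03 y 0.0007 x 0.0018 121
-0.02 y 0.0009 x 0.0018 146
-0.01 y 0.0009 x 0.0018 65
hole y,x -0.0017499154159088784 0.002856188074375312
lug z 0.084189261583618
178 -0.018 0.0144 -0.0018
184 -0.0181 0.0145 -0.0018
190 -0.0182 0.0146 -0.0018
196 -0.0184 0.0146 -0.0019
200 -0.0178 0.0148 -0.0015
lug end x 0.019011458912995865
```

Request:
play_rows(
  motion="0 -0.07 0 0 0 0 1;0 0 0 0 0 0 1;0 0 0 0 0 0 1",
)

```text
clock: 24.45
tool_pos: [0.5472, -0.0285, 0.1703]
eef_rot: [0.0, -0.105, 0.994, -0.0]
contact_force: [-0.1, 0.0, -1.5]
grip_width: 0.0161
finger_force: 58.7
```

```bash
python3 -c "
from h import *
s=st()"
```

```text
t 24.45 pos [ 0.5472 -0.0285  0.1703] yaw_y 102.09 z [ 0. -0. -1.] j [ 0.45  0.31 -0.56  1.65  0.17  1.23  1.64] F [-0.1  0.  -1.5] T [0.01 0.09 0.01] w 0.0161 ff 58.7
```

Request:
play_rows(
  motion="0 0.03 -0.3 0 0 0 1;0 0 -0.3 0 0 0 1;0 0 -0.15 0 0 0 1;0 0 -0.15 0 0 0 1;0 0 0 0 0 0 1",
)

```text
clock: 25.08
tool_pos: [0.5469, -0.0273, 0.1335]
eef_rot: [-0.0, -0.105, 0.994, 0.0]
contact_force: [0.4, -0.6, -1.3]
grip_width: 0.0164
finger_force: 58.7
```

```bash
python3 -c "
from h import *
s=st()"
```

```text
t 25.07 pos [ 0.5469 -0.0273  0.1335] yaw_y 102.1 z [-0.001  0.    -1.   ] j [ 0.44  0.34 -0.55  1.7   0.19  1.16  1.62] F [ 0.4 -0.6 -1.3] T [-0.07  0.04  0.06] w 0.0164 ff 58.7
```

Request:
play_rows(
  motion="0 0 -0.15 0 0 0 1;0 0 -0.15 0 0 0 1;0 0 0 0 0 0 1",
)

```text
clock: 25.45
tool_pos: [0.5467, -0.0273, 0.1214]
eef_rot: [-0.001, -0.105, 0.994, 0.0]
contact_force: [-0.8, -0.5, -1.2]
grip_width: 0.0165
finger_force: 58.7
```

```bash
python3 -c "
from h import *
s=st()"
```

```text
t 25.45 pos [ 0.5467 -0.0273  0.1214] yaw_y 102.1 z [-0.001  0.    -1.   ] j [ 0.44  0.35 -0.55  1.71  0.2   1.13  1.61] F [-0.8 -0.5 -1.2] T [-0.05 -0.02 -0.03] w 0.0165 ff 58.7
```

Request:
play_rows(
  motion="0 0 -0.15 0 0 0 1;0 0 -0.12 0 0 0 1;0 0 0 0 0 0 1",
)

```text
clock: 25.82
tool_pos: [0.5467, -0.0272, 0.1107]
eef_rot: [-0.001, -0.105, 0.994, 0.0]
contact_force: [-0.3, 0.3, -1.6]
grip_width: 0.0163
finger_force: 58.7
```

```bash
python3 -c "
from h import *
s=st()"
```

```text
t 25.82 pos [ 0.5467 -0.0272  0.1107] yaw_y 102.1 z [-0.001  0.    -1.   ] j [ 0.44  0.36 -0.55  1.73  0.21  1.11  1.61] F [-0.3  0.3 -1.6] T [ 0.03 -0.01 -0.01] w 0.0163 ff 58.7
```

Sliding in freely, with the foot at about 57 mm. I'll continue until it bottoms.

Request:
play_rows(
  motion="0 0 -0.1 0 0 0 1;0 0 -0.06 0 0 0 1;0 0 0 0 0 0 1",
)

```text
clock: 26.2
tool_pos: [0.5474, -0.0272, 0.1055]
eef_rot: [0.0, -0.105, 0.994, -0.0]
contact_force: [-1.4, -0.5, 3.9]
grip_width: 0.0162
finger_force: 59.6
```

```bash
python3 -c "
from h import *
s=st()"
```

```text
t 26.2 pos [ 0.5474 -0.0272  0.1055] yaw_y 102.11 z [ 0.001 -0.    -1.   ] j [ 0.44  0.37 -0.54  1.73  0.21  1.1   1.61] F [-1.4 -0.5  3.9] T [-0.02  0.42  0.01] w 0.0162 ff 59.6
```

Request:
play_rows(
  motion="0 0 -0.03 0 0 0 1;0 0 0 0 0 0 0.3;0 0 0 0 0 0 0;0 0 0 0 0 0 0;0 0 0.3 0 0 0 0;0 0 0.6 0 0 0 0;0 0 0.9 0 0 0 0;0 0 0.6 0 0 0 0;0 0 0 0 0 0 0",
)

```text
clock: 27.32
tool_pos: [0.5485, -0.027, 0.2026]
eef_rot: [0.002, -0.105, 0.994, -0.001]
contact_force: [0.1, 0.3, -0.9]
grip_width: 0.043
finger_force: 0.0
```

```bash
python3 - <<'E'
from h import *
m,p,d=shot('wrist','w8');w=dict(np.load('pics/w8.npz'));X=fish(w)
q=(abs(X[...,0]-.545)<.03)&(abs(X[...,1]+.027)<.03)&(w['d']>0)&(X[...,2]>.12)&(X[...,2]<.16)
print('head top',q.sum(),X[q].mean(0).round(4),np.percentile(X[q],[1,50,99],axis=0).round(4))
O=masks(p)['orange']&(w['d']>0)&(abs(X[...,0]-.545)<.03)&(abs(X[...,1]+.027)<.03);print('orange z',np.percentile(X[O][:,2],[1,99]))
w=cv2.imread('pics/w8.png')[100:500,200:600];cv2.imwrite('pics/c8.png',cv2.resize(w,(600,600),interpolation=2))
E
```

```text
t 27.32 pos [ 0.5485 -0.027   0.2026] yaw_y 102.11 z [ 0.005 -0.001 -1.   ] j [ 0.46  0.28 -0.56  1.61  0.16  1.29  1.65] F [ 0.1  0.3 -0.9] T [-0.   -0.01  0.03] w 0.043 ff 0.0
head top 148 [ 0.5391 -0.0281  0.1282] [[ 0.5369 -0.0353  0.1201]
 [ 0.5382 -0.0282  0.1281]
 [ 0.5458 -0.0193  0.1364]]
orange z [0.10800711 0.13492483]
```

View pics/c8.png

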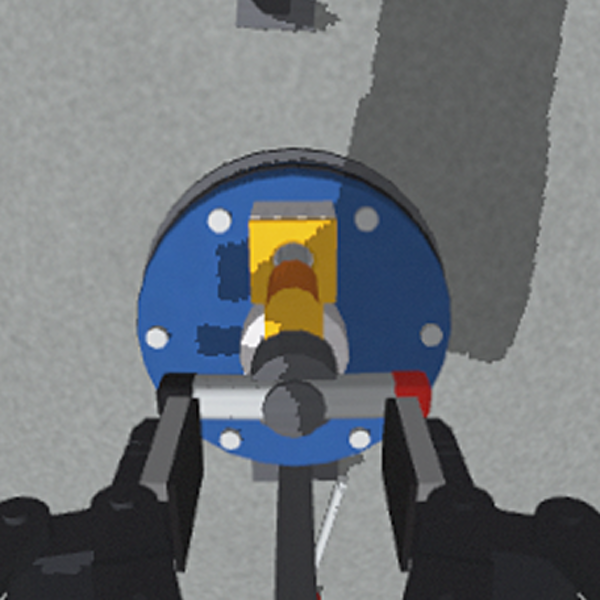

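The released pin stands upright in the lug hole (crop 293,285). Its head top is at 136 mm, exactly where a fully home pin should be, and the bar (300,397) is still square to the lug. The gripper is clear, so I'm handing in.

```bash
python3 -c "
from workcell import manip
print(manip.job_done())"
```

```text
the job is handed in; nothing more can be done
None
```

The key is wound to its firm stop, the pin stands upright and fully home through the lug into the lock bore, and the gripper is clear. The job was handed in at about 27 s, but the interface did not report the verdict.

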